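# Seat a capacitor in the three-point test nest

## Task

Take the white-banded blue capacitor from the green board, stand it upright on the yellow-marked landing of the aluminium test nest and let go of it. Then nudge it gently along the nest's floor, past the sprung brass ball, until it is fully home: resting by itself against the steel side rail, the steel end stop and the brass ball all at once. Keep it upright, do not lower it into the seat from above, never press it hard against the end stop (18 N would damage it), and leave the three plain blue capacitors where they stand.

Things in the scene. Friction and masses are not known exactly. Their poses are not given: they have to be found in the camera images.
- cap: The capacitor to seat: upright blue can, 35 mm diameter, 50 mm tall, about 60 g, with a broad white band (10 to 34 mm above its foot) and a white top. Origin at the centre of its underside, z along the can. It starts on any of the four places of the green board. Its sleeve is slippery on the nest's steel parts.
- nest: Aluminium base of the test nest, fixed to the table, floor 18 mm above the origin. Its x is the direction in which the can is pushed home, y to the left of that. Origin on the underside, below the can's line of travel (y = 0); the base reaches from x = -100 to +105, y = -40 to +72 mm. Nothing on it rises more than 33 mm above its floor.
- landing (a point): Centre of the landing, a yellow outline of 50 x 36 mm, on the nest's floor; nest x = -50, y = +2 mm. The seat lies 65 to 95 mm further along nest x.
- rail_mid (a point): Middle of the side rail, a fixed slippery steel rod 8 mm thick, on its axis, 22 mm above the floor at nest y = -21.5 mm; it runs along nest x from -80 to +85 mm. A can touching it has its centre on y = 0. Its two dark end blocks lie on its far side and rise 26 mm above the floor.
- seat_nominal (a point): Point on the floor, nest x = 30, y = 0 mm: where the seated can's centre lies ON AVERAGE. End stop (steel ball 12 mm across, centre 23.5 mm beyond the seated can's) and brass detent sit on one grey carriage, firmly clamped up to 15 mm ahead of or behind this in each set-up. That setting is not measured: find it by feel. At the stop the push rises steeply.
- ball_plunger (a joint): How far the brass detent ball (10 mm across, at +y, 22 mm above the floor) is pressed back towards nest +y, in m: 0 free, 0.0025 with the can seated, 0.003 at the peak. Spring 1200 N/m, 4.8 N preload. It lies 4.7 mm before the seated can's centre; passing it takes a push of about 2 to 5 N. Stopped short, the can stays or is thrown back; it is pulled home only over about the last 4 mm.
- board: Bare green circuit board, 190 x 190 x 6 mm, fixed flat on the table; origin at the centre of its underside. The four cans stand loose on its top (z = 6 mm) on white discs near x, y = plus or minus 45 mm, one in each quarter.
- blue1: Plain blue capacitor without a white band, 35 mm diameter, 50 mm tall, standing on the board; origin at the centre of its underside. To be left alone.
- blue2: Plain blue capacitor without a white band, 35 mm diameter, 50 mm tall, standing on the board; origin at the centre of its underside. To be left alone.
- blue3: Plain blue capacitor without a white band, 35 mm diameter, 50 mm tall, standing on the board; origin at the centre of its underside. To be left alone.
Mind the look-alikes: they are no part of the job. Several things look just like the nest: the one meant starts farthest from the robot's base.

How it is judged:
On the way:
1. the capacitor stands upright on the landing (centre within 20 mm of the landing's centre along the nest and 15 mm across), let go of (x of cap in the frame of nest between -0.07 and -0.03 m and y of cap in the frame of nest between -0.013 and 0.017 m and z of cap in the frame of nest between 0.016 and 0.02 m and angle between cap's own z axis and vertical below 0.08 rad and contact force between the fingers and cap below 0.05 N and linear speed of cap below 0.02 m/s), for 0.2 s.
At the end, for the whole second after the job is handed in: The white-banded capacitor stands upright (within 0.08 rad) on the nest's floor, at rest and let go of, bearing with more than 0.3 N on each of the side rail, the end stop and the sprung brass ball (contact force between cap and carriage_c0 above 0.3 N and contact force between cap and nest_c0 above 0.3 N and contact force between cap and ball_plunger_c0 above 0.3 N and x of cap in the frame of nest above 0.01 m and z of cap in the frame of nest between 0.016 and 0.02 m and angle between cap's own z axis and vertical below 0.08 rad and linear speed of cap below 0.01 m/s and contact force between each of the arm, the fingers and cap below 0.05 N); the robot touches nothing.
It fails at once if the white-banded capacitor is pressed against the end stop with 18 N or more (contact force between cap and carriage_c0 above 18 N).
It fails at once if the white-banded capacitor is tipped by more than 0.35 rad (angle between cap's own z axis and vertical above 0.35 rad).
It fails at once if the white-banded capacitor is lowered into the seat from above instead of slid along the floor (x of cap in the frame of nest between -0.005 and 0.065 m and y of cap in the frame of nest between -0.02 and 0.02 m and z of cap in the frame of nest between 0.026 and 0.05 m).
It fails at once if a plain blue capacitor is shifted by more than 15 mm or knocked over (distance of any of blue1, blue2, blue3 from where it was at the start of the episode above 0.015 m or angle between any of blue1, blue2, blue3's own z axis and vertical above 0.3 rad).
It also fails if it takes over 61 s, if anything falls off the work surface, if the arm or the gripper's body presses on something with over 40 N, if the wrist force passes 120 N, or if a joint passes its speed limit or range.

## Robot

A 6-joint arm with a two-finger parallel gripper is mounted at the origin on the work surface. World frame = base frame: x ahead of the robot, y to its left, z up, the work surface at z = 0. Lengths are in m, angles in rad, forces in N, time in s.
With the tool pointing down it reaches from about 0.275 to 0.85 m from the base axis. Payload 5.2 kg.
Tool frame: the origin (TCP) lies at the centre of the arm's flange, where the gripper is bolted on; the fingertips stand 173 mm ahead of it and the grasp point (between the pads) lies 155 mm ahead of it; x points along the fingers, y is the direction in which the jaws open and shut, and the axes are right-handed (so a half turn about x gives the same grasp; the last joint's range is limited). The gripper opens to 85 mm and grips with 20 to 120 N. Pads are 22 mm wide; open, the fingers measure 114 mm over their backs; the gripper's body (76 mm by 85 mm) begins 54 mm behind the grasp point. The pads swing forward as they close: fully open they stand 13 mm farther back than shut.
Start: joints at [0.944, 0.259, 1.535, -0, 1.348, -0.203], TCP at [0.226, 0.501, 0.405] pointing down, gripper open.
Joint ranges: [-3.14, 3.14], [-0.91, 2.08], [0.19, 2.58], [-1.22, 4.36], [0.22, 2.71], [-3.12, 3.12]. Speed limits (rad/s): [2.57, 2.57, 3.14, 3.14, 3.14, 3.14].

## Interface

Orientations are given as a rotation vector (axis times angle).
In Python, from workcell import env gives the robot as it stands.
- The arm moves only by the tool play_rows, never from a script. Its argument "deltas" is text: rows parted by semicolons, each of 5 numbers parted by spaces: the shift along the tool's x, y, z in units of 25 mm (1.0 is 25 mm), then the turn about the tool's x in rad, then the finger opening in mm, from 0 to 85.4. In form: dx dy dz roll claw; .... A call has exactly 10 rows; each row is the pose to reach, as a shift and turn from the pose measured when the call began, along the tool's axes at that moment; what a row does not reach only later rows make up. A row lasts 1/10 s, in which the tool goes at most 50 mm and 8.59 degrees, less where a joint would pass 70% of its speed; a pose out of reach is approached as far as the arm can. A call with a gripper value outside its range is refused whole. The fingers move at their own pace and stop on an object; "grip_force" is the grip in N (left out, the last holds). Time passes only in rows, so rows that repeat a pose let the fingers close, or fill a call up. It gives the time, the measured TCP pose, the force and the opening at its end, in the units of the state.
- env.observe(): the state, without advancing time (a new reading comes with each control period).
- env.capture(name): name is "scene" or "top" or "wrist"; returns (picture, depth): 480x640x3 uint8, blue, green, red; 480x640 float32, m along the optical axis (not along the pixel's ray), 0 where there is no reading.
- env.get_calibration(name): a dict with "fx", "fy", "cx", "cy" (pixels), "D" ([k1, k2, p1, p2, k3] as OpenCV has them; the pictures are not rectified), "position" and "attitude" of the camera in the world. Camera axes: x right, y down, z forward; pixel columns grow to the right and rows downward; lengths in m; the calibration is good to about 2 mm. A picture is of the moment at which its call begins: read the wrist's pose just before it. get_calibration takes no time and is no camera call; for the wrist camera it gives the pose at the moment of the call.
- env.hand_in(): hands the job in, once; it reports no verdict.
The state is a dict: "time": time; "joint_pos": joint angles; "dq": joint speeds; "effort": joint torques, N m; "tool_pos": TCP position; "tcp_rot": TCP orientation; "force": force on the tool from outside, world axes, zero at the start; "torque": the same for the moment, N m; "grip_width": finger opening in m.
Only numpy, scipy, OpenCV 4.12 (cv2) and the standard library are available. Lean on these libraries where they do the work, as an engineer would, in place of code of your own. Each camera call takes 0.05 s, during which the arm holds its last target.

## Working session

There is one attempt and no reset: what is moved stays moved. The work goes in short steps, Python scripts to look and compute and a tool call to move; the robot and the scene stay as the last step left them, time stands still between calls to the robot, and variables do not carry over. Pictures are saved under pics/ and viewed, and the job is handed in when it is done.

Besides the shell and the picture viewer there is one more tool, called as name(argument=value, ...), one argument or row to a line, values as JSON. play_rows: Moves the arm, as the interface text tells. Its arguments: {"type":"object","properties":{"deltas":{"type":"string"},"grip_force":{"type":"number"}},"required":["deltas"]}

```bash
mkdir -p pics; ls
python3 - <<'E'
from workcell import env
import cv2
s=env.observe(); print(s)
for n in ["scene","top","wrist"]:
    c=env.get_calibration(n); print(n,c)
    im,d=env.capture(n); cv2.imwrite(f"pics/{n}0.png",im)
    import numpy as np; np.save(f"pics/{n}0.npy",d)
E
```

```text
pics
{'time': 0.0, 'joint_pos': array([ 9.44208971e-01,  2.59293292e-01,  1.53612347e+00,  4.13823861e-05,
        1.34801914e+00, -2.02804936e-01]), 'dq': array([0.00087667, 0.00019508, 0.00081393, 0.00021453, 0.00025345,
       0.00164432]), 'effort': array([-9.61698424e-04, -4.46032798e+01, -2.90572554e+01, -3.32487916e-04,
        1.18881842e-02,  3.39356745e-05]), 'tool_pos': array([0.22599701, 0.5011605 , 0.40388496]), 'tcp_rot': array([ 0.33110907,  1.54590019, -0.33374993]), 'force': array([ 0.21310549,  0.13556771, -0.55274864]), 'torque': array([ 0.00307346, -0.01174326,  0.00894158]), 'grip_width': 0.085270777265224}
scene {'fx': 520.404666508443, 'fy': 520.404666508443, 'cx': 320.852811089543, 'cy': 240.48355307044937, 'D': array([-0.0451174,  0.       ,  0.       ,  0.       ,  0.       ]), 'position': array([ 0.86985654, -0.50642788,  0.8391745 ]), 'attitude': array([-2.33390052, -0.9047554 ,  0.32966451])}
top {'fx': 496.2483195863431, 'fy': 496.2483195863431, 'cx': 321.30245086001884, 'cy': 245.71000970566794, 'D': array([0.01281097, 0.        , 0.        , 0.        , 0.        ]), 'position': array([ 0.32326484, -0.06329579,  0.84825652]), 'attitude': array([-2.15042001,  2.1261411 , -0.19438512])}
wrist {'fx': 378.54813484469463, 'fy': 378.54813484469463, 'cx': 323.70151075362764, 'cy': 232.58899846501484, 'D': array([0.00024045, 0.        , 0.        , 0.        , 0.        ]), 'position': array([0.15132454, 0.53394275, 0.37321464]), 'attitude': array([2.4036889 , 1.55298736, 0.24909   ])}
```

View pics/scene0.png

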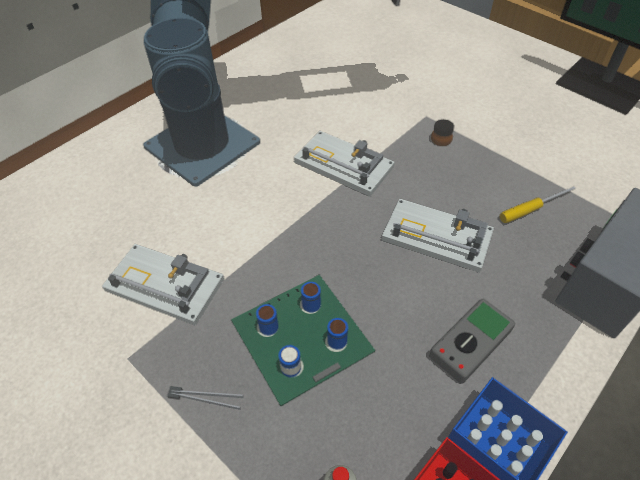

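View pics/top0.png

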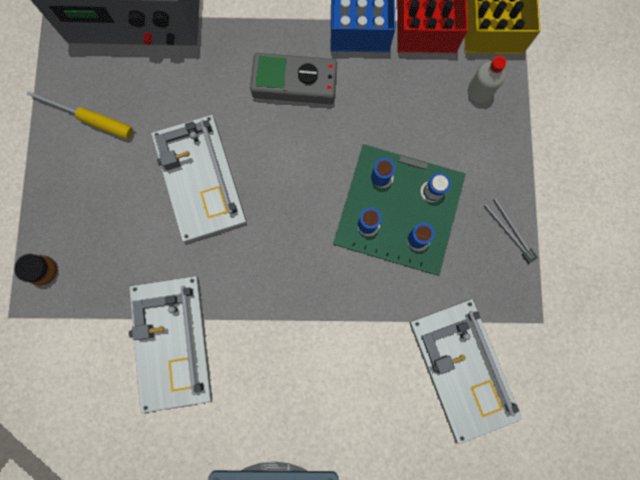

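View pics/wrist0.png

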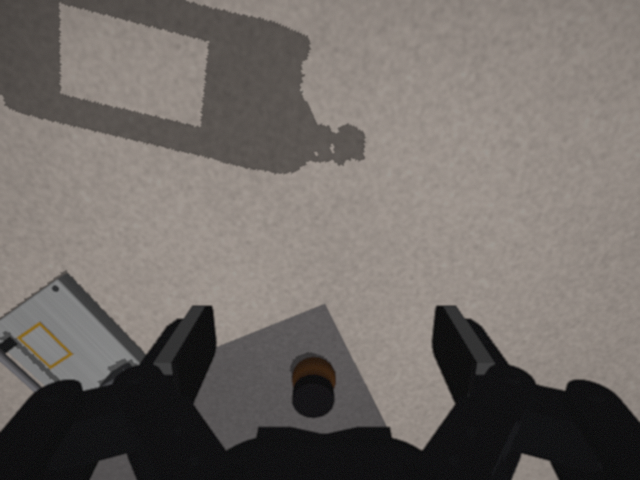

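```bash
cat > h.py <<'E'
import numpy as np, cv2
from scipy.spatial.transform import Rotation as R
def ray(c,uv):
    K=np.array([[c["fx"],0,c["cx"]],[0,c["fy"],c["cy"]],[0,0,1]])
    p=cv2.undistortPoints(np.array(uv,float).reshape(-1,1,2),K,np.array(c["D"])).reshape(-1,2)
    d=np.c_[p,np.ones(len(p))]
    return np.array(c["position"]),R.from_rotvec(c["attitude"]).apply(d)
def onz(c,uv,z):
    o,d=ray(c,uv); return o+d*((z-o[2])/d[:,2])[:,None]
def proj(c,P):
    K=np.array([[c["fx"],0,c["cx"]],[0,c["fy"],c["cy"]],[0,0,1]])
    Ri=R.from_rotvec(c["attitude"]).inv(); q=Ri.apply(np.atleast_2d(P)-c["position"])
    return cv2.projectPoints(q,np.zeros(3),np.zeros(3),K,np.array(c["D"]))[0].reshape(-1,2)
E
python3 - <<'E'
from workcell import env
from h import *
for n in ["top","scene"]:
    c=env.get_calibration(n); im=cv2.imread(f"pics/{n}0.png")
    hsv=cv2.cvtColor(im,cv2.COLOR_BGR2HSV)
    m=cv2.inRange(hsv,(18,110,120),(32,255,255))
    m=cv2.dilate(m,np.ones((3,3)))
    cs,_=cv2.findContours(m,cv2.RETR_EXTERNAL,cv2.CHAIN_APPROX_NONE)
    for k in cs:
        if cv2.contourArea(k)<150: continue
        r=cv2.minAreaRect(k); b=cv2.boxPoints(r)
        print(n,np.round(r[0]),np.round(r[1]),onz(c,[r[0]],.018).round(4),onz(c,b,.018)[:,:2].round(3).tolist())
    # white top of the cap
    w=cv2.inRange(hsv,(0,0,190),(180,30,255)); g=cv2.inRange(hsv,(35,60,30),(90,255,200))
    cs,_=cv2.findContours(g,cv2.RETR_EXTERNAL,cv2.CHAIN_APPROX_NONE)
    k=max(cs,key=cv2.contourArea); hull=cv2.convexHull(k)
    M=np.zeros_like(w); cv2.drawContours(M,[hull],-1,255,-1)
    b=cv2.boxPoints(cv2.minAreaRect(k)); print(n,"board",onz(c,b,.006)[:,:2].round(3).tolist(), onz(c,[b.mean(0)],.006).round(4))
    ws=cv2.bitwise_and(w,M); cs,_=cv2.findContours(ws,cv2.RETR_EXTERNAL,cv2.CHAIN_APPROX_NONE)
    for k in cs:
        if cv2.contourArea(k)<30: continue
        r=cv2.minEnclosingCircle(k); print(n,"white",r,onz(c,[r[0]],.056).round(4))
im=cv2.imread("pics/top0.png")
a=cv2.resize(im[105:255,140:260],None,fx=4,fy=4,interpolation=cv2.INTER_CUBIC)
b=cv2.resize(im[140:280,330:470],None,fx=2.3,fy=2.3,interpolation=cv2.INTER_CUBIC)
o=np.zeros((600,800,3),np.uint8);o[:a.shape[0],:a.shape[1]]=a;o[:b.shape[0],480:480+b.shape[1]]=b[:, :320]
cv2.imwrite("pics/crop0.png",o)
E
```

```text
top [486. 398.] [35. 25.] [[ 0.2192 -0.3417  0.018 ]] [[0.237, -0.314], [0.252, -0.351], [0.202, -0.37], [0.187, -0.332]]
top [179. 374.] [34. 21.] [[0.2519 0.1553 0.018 ]] [[0.276, 0.177], [0.28, 0.143], [0.228, 0.134], [0.224, 0.168]]
top [213. 202.] [30. 23.] [[0.5397 0.1135 0.018 ]] [[0.559, 0.141], [0.572, 0.104], [0.521, 0.086], [0.508, 0.123]]
top [102. 121.] [58. 15.] [[0.6829 0.3157 0.018 ]] [[0.689, 0.368], [0.716, 0.361], [0.677, 0.263], [0.65, 0.271]]
top [507.  16.] [66. 32.] [[ 0.8994 -0.4105  0.018 ]] [[0.866, -0.348], [0.931, -0.351], [0.933, -0.473], [0.868, -0.47]]
top board [[0.469, -0.092], [0.653, -0.142], [0.6, -0.33], [0.419, -0.273]] [[ 0.5337 -0.2093  0.006 ]]
top white ((439.76531982421875, 182.39796447753906), 6.970078945159912) [[ 0.5679 -0.2676  0.056 ]]
scene [523. 209.] [14. 44.] [[0.6826 0.3136 0.018 ]] [[0.65, 0.275], [0.689, 0.379], [0.716, 0.353], [0.676, 0.252]]
scene [634.  69.] [11. 23.] [[0.6575 0.9916 0.018 ]] [[0.64, 0.947], [0.643, 1.061], [0.675, 1.037], [0.671, 0.926]]
scene [561.  19.] [115.   8.] [[0.3838 1.1026 0.018 ]] [[0.203, 1.084], [0.185, 1.136], [0.551, 1.122], [0.561, 1.075]]
scene board [[0.419, -0.274], [0.466, -0.067], [0.655, -0.147], [0.601, -0.327]] [[ 0.5395 -0.2089  0.006 ]]
scene white ((288.9347839355469, 354.1956481933594), 7.165771961212158) [[ 0.5663 -0.2675  0.056 ]]
```

View pics/crop0.png

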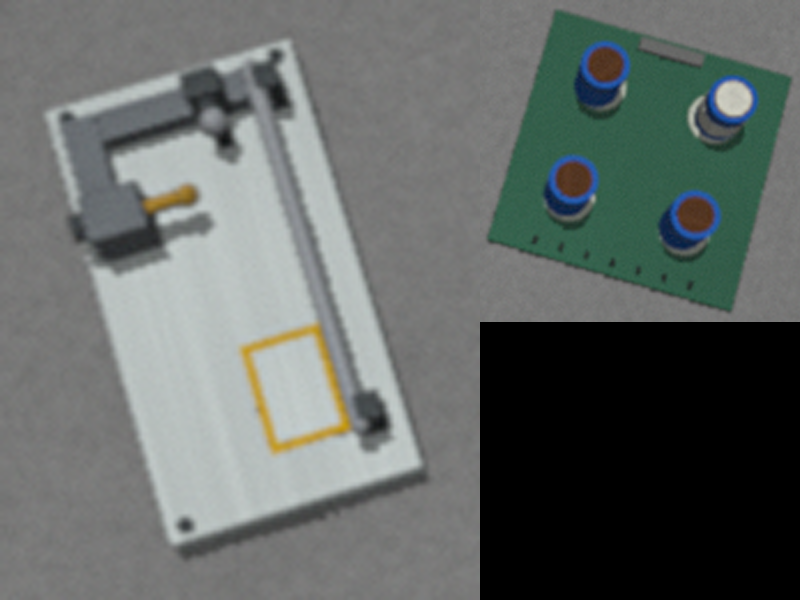

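Run:
```python
from workcell import env
from h import *
s=env.observe(); T=R.from_rotvec(s["tcp_rot"]).as_matrix(); print(T.round(3))
c=env.get_calibration("wrist"); C=R.from_rotvec(c["attitude"]).as_matrix()
print("cam in tool",(T.T@(c["position"]-s["tool_pos"])).round(4),"\n",(T.T@C).round(3))
# nest corners from top: grey plate
im=cv2.imread("pics/top0.png"); ct=env.get_calibration("top")
hsv=cv2.cvtColor(im,cv2.COLOR_BGR2HSV)
m=cv2.inRange(im,(150,150,150),(255,255,255)); m[:, :145]=0; m[:, 260:]=0; m[:105]=0;m[255:]=0
k=max(cv2.findContours(m,cv2.RETR_EXTERNAL,cv2.CHAIN_APPROX_NONE)[0],key=cv2.contourArea)
r=cv2.minAreaRect(cv2.convexHull(k)); b=cv2.boxPoints(r); p=onz(ct,b,.018); print(r,p.round(4))
for i in range(4): print(np.linalg.norm(p[i]-p[(i+1)%4]))
```

```text
[[-0.001  0.411  0.912]
 [-0.001  0.912 -0.411]
 [-1.    -0.001 -0.   ]]
cam in tool [ 0.0308 -0.0008 -0.0816] 
 [[-0.    -0.315  0.949]
 [ 1.    -0.     0.   ]
 [-0.     0.949  0.315]]
((197.04637145996094, 177.36334228515625), (112.07896423339844, 65.60926818847656), 72.718505859375) [[0.661  0.2316 0.018 ]
 [0.6993 0.1239 0.018 ]
 [0.5063 0.0582 0.018 ]
 [0.4712 0.1628 0.018 ]]
0.11424893307331088
0.2037839752451121
0.11027226039631134
0.20193728162566327
```

play_rows(
  deltas="0.2 -0.5 1.7 0.1 85; 0.4 -1 3.4 0.2 85; 0.6 -1.5 5.1 0.3 85; 0.8 -2 6.8 0.4 85; 1 -2.5 8.5 0.5 85; 1.2 -3.1 10.2 0.6 85; 1.4 -3.6 11.9 0.7 85; 1.6 -4.1 13.6 0.81 85; 1.8 -4.6 15.3 0.81 85; 2 -5.1 17 0.81 85",
)

```text
time: 1.15
tool_pos: [0.5621, 0.2087, 0.3536]
tcp_rot: [0.956, 1.35, -0.959]
force: [1.5, 0.4, -0.2]
grip_width: 0.085
```

Run:
```python
from workcell import env
from h import *
c=env.get_calibration("wrist"); s=env.observe()
im,d=env.capture("wrist"); np.save("pics/w1.npy",d); cv2.imwrite("pics/w1.png",im)
import pickle; pickle.dump(c,open("pics/w1.pkl","wb"))
print(s["dq"].round(3)); print(R.from_rotvec(s["tcp_rot"]).as_matrix().round(3))
O=np.array([.5874,.1282]);a=np.radians(19.3);ex=np.array([np.cos(a),np.sin(a)]);ey=np.array([-ex[1],ex[0]])
def N(x,y,z): return np.r_[O+x*ex+y*ey,z]
pts=[N(-.1,-.04,.018),N(.105,-.04,.018),N(.105,.072,.018),N(-.1,.072,.018),N(-.05,.002,.018),N(-.08,-.0215,.04),N(.085,-.0215,.04)]
for p in proj(c,pts): cv2.circle(im,tuple(int(round(v)) for v in p),3,(0,0,255),1)
cv2.imwrite("pics/w1o.png",im)
```

```text
[-0.599  0.391 -0.458  0.004  0.061 -0.601]
[[-0.001  0.944  0.33 ]
 [-0.001  0.33  -0.944]
 [-1.    -0.002  0.001]]
```

View pics/w1o.png

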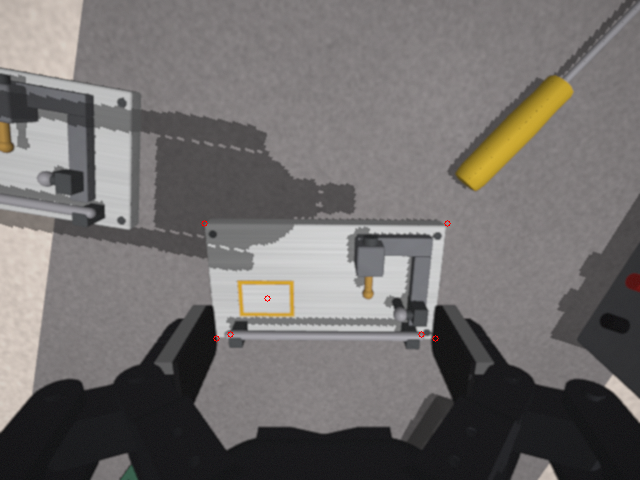

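Run:
```python
from h import *
import pickle
c=pickle.load(open("pics/w1.pkl","rb")); im=cv2.imread("pics/w1.png")
o=cv2.resize(im[215:355,195:445],None,fx=3.2,fy=3.2,interpolation=cv2.INTER_CUBIC); cv2.imwrite("pics/w1c.png",o)
hsv=cv2.cvtColor(im,cv2.COLOR_BGR2HSV)
m=cv2.inRange(hsv,(10,90,90),(32,255,255)); m[:, :220]=0; m[:,420:]=0; m[:220]=0; m[340:]=0
for k in cv2.findContours(m,cv2.RETR_EXTERNAL,cv2.CHAIN_APPROX_NONE)[0]:
    r=cv2.minAreaRect(k); print(r, onz(c,[r[0]],.018))
a=np.radians(19.3);ex=np.array([np.cos(a),np.sin(a)]);ey=np.array([-ex[1],ex[0]]);O=np.array([.5874,.1282])
for uv in [(368,294),(401,314)]:
    p=onz(c,[uv],.04)[0,:2]-O; print(uv,p@ex,p@ey)
```

```text
((265.5, 298.5), (35.0, 55.0), 90.0) [[0.53860485 0.11246998 0.018     ]]
((367.5, 287.5), (21.0, 9.0), 90.0) [[0.62128113 0.15313016 0.018     ]]
(368, 294) 0.03807879856058157 0.017376357538369785
(401, 314) 0.06672913486800147 -0.0014743693752681275
```

View pics/w1c.png

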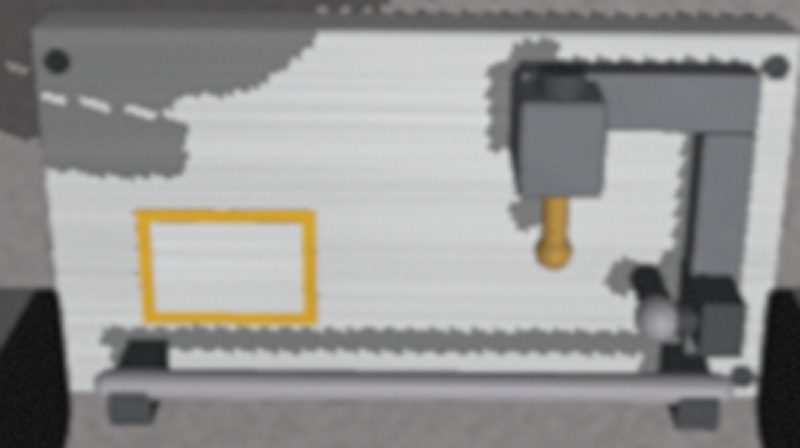

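play_rows(
  deltas="0.2 -0.6 1.8 0 85; 0.4 -1.2 3.6 0 85; 0.6 -1.8 5.4 0 85; 0.9 -2.4 7.2 0 85; 1.2 -3.1 9.1 0 85; 1.5 -3.7 10.9 0 85; 1.8 -4.3 12.7 0 85; 2.1 -4.9 14.5 0 85; 2.4 -5.5 16.3 0 85; 2.6 -6.1 18.1 0 85",
)

```text
time: 2.2
tool_pos: [0.5703, -0.2752, 0.2888]
tcp_rot: [0.958, 1.346, -0.962]
force: [0.8, 0.6, -0.2]
grip_width: 0.0851
```

Run:
```python
from workcell import env
from h import *
c=env.get_calibration("wrist"); s=env.observe()
im,d=env.capture("wrist"); cv2.imwrite("pics/w2.png",im)
s=env.observe(); T=R.from_rotvec(s["tcp_rot"]).as_matrix();print(s["tool_pos"],s["dq"].round(3)); print(T.round(4))
print(proj(c,[[.567,-.2675,.056],[.567,-.2675,.006]]))
print("to cap (tool units):",T.T@(np.array([.567,-.2675,.186])-s["tool_pos"])/.025)
```

```text
[ 0.56997799 -0.28256804  0.28823594] [ 0.047 -0.039  0.051  0.003  0.001  0.121]
[[ 0.0018  0.9463  0.3234]
 [-0.0092  0.3234 -0.9462]
 [-1.     -0.0013  0.0093]]
[[324.36608172 240.28031054]
 [324.28921171 215.8599156 ]]
to cap (tool units): [ 4.08349816  0.08748596 -0.64680055]
```

View pics/w2.png

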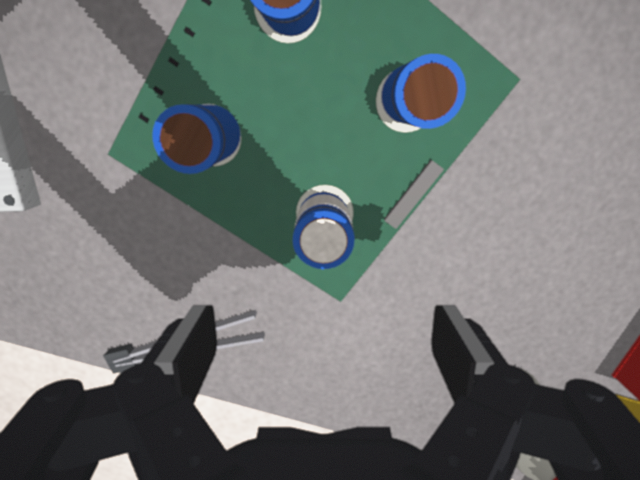

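play_rows(
  deltas="0 0.1 -0.3 0 85; 0 0.1 -0.6 0 85; 0 0.1 -0.65 0 85; 0.7 0.1 -0.65 0 85; 1.4 0.1 -0.65 0 85; 2.1 0.1 -0.65 0 85; 2.8 0.1 -0.65 0 85; 3.3 0.1 -0.65 0 85; 3.3 0.1 -0.65 0 85; 3.3 0.1 -0.65 0 85",
  grip_force=30,
)

```text
time: 3.25
tool_pos: [0.5675, -0.2664, 0.206]
tcp_rot: [0.956, 1.34, -0.967]
force: [0.6, -0.2, -0.1]
grip_width: 0.0849
```

Run:
```python
from workcell import env
from h import *
s=env.observe(); T=R.from_rotvec(s["tcp_rot"]).as_matrix();print(s["tool_pos"],s["dq"].round(3),s["force"]); print(T.round(4))
print("to cap (tool units):",T.T@(np.array([.567,-.2675,.186])-s["tool_pos"])/.025)
```

```text
[ 0.56754544 -0.26636675  0.20600886] [-0.008 -0.012 -0.019 -0.001 -0.001 -0.001] [ 0.64349171 -0.2015886  -0.0782209 ]
[[ 0.0019  0.9459  0.3245]
 [-0.0092  0.3245 -0.9458]
 [-1.     -0.0012  0.0094]]
to cap (tool units): [ 0.80069583 -0.03439714  0.02830336]
```

play_rows(
  deltas="0.4 0 0 0 85; 0.8 0 0 0 85; 0.8 0 0 0 85; 0.8 0 0 0 20; 0.8 0 0 0 20; 0.8 0 0 0 20; 0.8 0 0 0 20; 0.8 0 0 0 20; 0.8 0 0 0 20; 0.8 0 0 0 20",
  grip_force=30,
)

```text
time: 4.25
tool_pos: [0.5677, -0.2667, 0.1864]
tcp_rot: [0.956, 1.34, -0.967]
force: [-0.7, -0.3, 2.6]
grip_width: 0.0342
```

play_rows(
  deltas="-1 0 0 0 20; -2.2 0 0 0 20; -3.4 0 0 0 20; -3.5 0.3 -1 0 20; -3.5 0.7 -2.7 0 20; -3.5 1.2 -4.5 0 20; -3.5 1.7 -6.3 0 20; -3.5 2.1 -8.1 0 20; -3.5 2.6 -9.9 0 20; -3.5 3 -11.5 0 20",
)

```text
time: 5.25
tool_pos: [0.5445, 0.0326, 0.2708]
tcp_rot: [0.956, 1.34, -0.966]
force: [-0.2, -0.2, -0.2]
grip_width: 0.0339
```

```bash
cat > st.py <<'E'
import sys
from workcell import env
from h import *
s=env.observe(); T=R.from_rotvec(s["tcp_rot"]).as_matrix();print(s["time"],s["tool_pos"].round(4),s["dq"].round(3),s["force"].round(2),s["grip_width"]); print(T.round(4))
if len(sys.argv)>3:
    g=np.array([float(v) for v in sys.argv[1:4]])   # desired grasp point (155 mm ahead of TCP)
    gp=s["tool_pos"]+T[:,0]*.155
    print("grasp pt",gp.round(4),"units:",(T.T@(g-gp)/.025).round(3))
    th=np.degrees(np.arctan2(T[1,1],T[0,1])); print("jaw yaw",th.round(2))
E
python3 st.py .538 .1158 .08
```

```text
5.25 [0.5445 0.0326 0.2708] [ 0.738 -0.03   0.055 -0.008 -0.029  0.733] [-0.16 -0.16 -0.18] 0.033938444257546635
[[ 0.0021  0.9458  0.3248]
 [-0.0094  0.3248 -0.9457]
 [-1.     -0.0011  0.0096]]
grasp pt [0.5448 0.0311 0.1158] units: [ 1.399  0.845 -3.305]
jaw yaw 18.95
```

play_rows(
  deltas="0 0.4 -1.5 0 20; 0 0.7 -2.6 0 20; 0 0.85 -3.3 0 20; 0 0.85 -3.3 0 20; 0 0.85 -3.3 0 20; 0 0.85 -3.3 0 20; 0.6 0.85 -3.3 0 20; 1.2 0.85 -3.3 0 20; 1.2 0.85 -3.3 0 20; 1.2 0.85 -3.3 0 20",
)

```text
time: 6.25
tool_pos: [0.538, 0.1163, 0.24]
tcp_rot: [0.957, 1.34, -0.968]
force: [0.6, 0.1, -0.3]
grip_width: 0.0342
```

```bash
python3 st.py .538 .1158 .0434
python3 - <<'E'
from workcell import env
from h import *
im,d=env.capture("top"); cv2.imwrite("pics/t2.png",cv2.resize(im[90:290,120:320],None,fx=2.9,fy=2.9,interpolation=cv2.INTER_CUBIC))
im,d=env.capture("scene"); cv2.imwrite("pics/s2.png",cv2.resize(im[120:320,330:550],None,fx=2.9,fy=2.9,interpolation=cv2.INTER_CUBIC))
E
```

```text
6.25 [0.538  0.1163 0.24  ] [ 0.006 -0.013 -0.018 -0.001 -0.001  0.001] [ 0.58  0.11 -0.26] 0.03419719243960873
[[ 0.0015  0.9463  0.3234]
 [-0.0095  0.3234 -0.9462]
 [-1.     -0.0017  0.0095]]
grasp pt [0.5383 0.1148 0.085 ] units: [ 1.663  0.006 -0.056]
jaw yaw 18.87
```

View pics/s2.png

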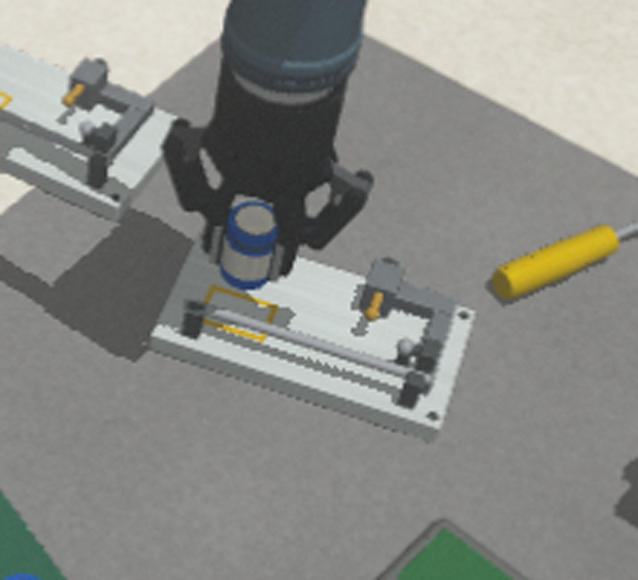

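play_rows(
  deltas="0.6 0 -0.06 0 20; 1.2 0 -0.06 0 20; 1.5 0 -0.06 0 20; 1.6 0 -0.06 0 20; 1.64 0 -0.06 0 20; 1.65 0 -0.06 0 20; 1.65 0 -0.06 0 60; 1.65 0 -0.06 0 60; 1.65 0 -0.06 0 60; 1.65 0 -0.06 0 60",
)

```text
time: 7.35
tool_pos: [0.5381, 0.1177, 0.1997]
tcp_rot: [0.957, 1.339, -0.966]
force: [0.3, 0.1, 1.1]
grip_width: 0.0602
```

```bash
python3 st.py .538 .1158 .0434
```

```text
7.35 [0.5381 0.1177 0.1997] [ 0.001  0.002  0.002 -0.001  0.     0.001] [0.31 0.08 1.08] 0.06016778059596656
[[ 3.800e-03  9.461e-01  3.238e-01]
 [-9.400e-03  3.239e-01 -9.461e-01]
 [-9.999e-01  5.000e-04  1.010e-02]]
grasp pt [0.5387 0.1163 0.0447] units: [ 0.052 -0.031  0.008]
jaw yaw 18.9
```

play_rows(
  deltas="-1 0 0 0 60; -2.5 0 0 0 60; -3.5 0 0 -0.1 60; -3.5 -0.3 0 -0.25 50; -3.5 -0.6 0 -0.4 30; -3.5 -0.9 0 -0.55 10; -3.5 -1.2 0 -0.7 0; -3.5 -1.5 0 -0.85 0; -3.5 -1.7 0 -1 0; -3.5 -1.7 0 -1.15 0",
)

```text
time: 8.35
tool_pos: [0.4969, 0.1047, 0.2872]
tcp_rot: [0.059, 1.566, -0.074]
force: [-0.1, 0.3, -0.4]
grip_width: -0.0001
```

```bash
python3 st.py .5 .1 .12;  python3 - <<'E'
from workcell import env
from h import *
c=env.get_calibration("wrist")
im,d=env.capture("wrist"); cv2.imwrite("pics/w3.png",im)
import pickle; pickle.dump(c,open("pics/w3.pkl","wb"))
E
```

```text
8.35 [0.4969 0.1047 0.2872] [ 1.000e-03  7.000e-03 -1.600e-02  2.000e-03 -2.000e-03 -1.485e+00] [-0.07  0.3  -0.35] -6.693080044128e-05
[[ 0.0032  0.0847  0.9964]
 [-0.0094  0.9964 -0.0847]
 [-1.     -0.0091  0.004 ]]
grasp pt [0.4973 0.1032 0.1322] units: [ 0.489 -0.114  0.115]
jaw yaw 85.14
```

View pics/w3.png

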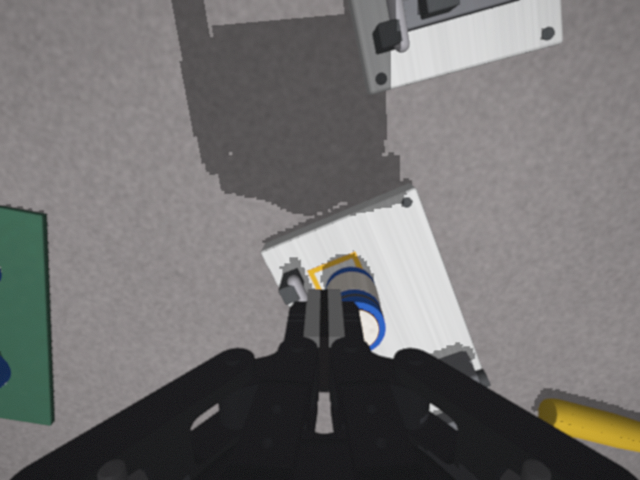

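play_rows(
  deltas="0 0 0 -0.15 0; 0 0 0 -0.3 0; 0 -0.04 0.06 -0.425 0; 0 -0.04 0.06 -0.425 0; 0.8 -0.04 0.06 -0.425 0; 1.6 -0.04 0.06 -0.425 0; 2.4 -0.04 0.06 -0.425 0; 3 -0.04 0.06 -0.425 0; 3.4 -0.04 0.06 -0.425 0; 3.4 -0.04 0.06 -0.425 0",
  grip_force=20,
)

```text
time: 9.4
tool_pos: [0.4984, 0.1028, 0.2011]
tcp_rot: [-0.278, 1.554, 0.263]
force: [-0.7, -0.7, 1.0]
grip_width: 0.0
```

```bash
cat > nst.py <<'E'
from workcell import env
from h import *
a=np.radians(19.3);ex=np.array([np.cos(a),np.sin(a)]);ey=np.array([-ex[1],ex[0]]);O=np.array([.5870,.1278])
s=env.observe(); T=R.from_rotvec(s["tcp_rot"]).as_matrix(); gp=s["tool_pos"]+T[:,0]*.16
p=gp[:2]-O; f=s["force"][:2]
print("t",s["time"],"finger nest x,y mm",(1e3*np.array([p@ex,p@ey])).round(2),"z",s["tool_pos"][2].round(4),"yaw",np.degrees(np.arctan2(T[1,1],T[0,1])).round(2),"F nest",(f@ex).round(2),(f@ey).round(2),s["force"][2].round(2),"w",s["grip_width"].round(4),"dq",abs(s["dq"]).max().round(3))
E
python3 nst.py;  python3 - <<'E'
from workcell import env
from h import *
o=np.zeros((600,800,3),np.uint8)
im,d=env.capture("scene"); o[:600,:400]=cv2.resize(im[150:300,370:470],(400,600),interpolation=cv2.INTER_CUBIC)
im,d=env.capture("wrist"); o[:480,400:800]=cv2.resize(im[180:420,220:420],(400,480))
cv2.imwrite("pics/p4.png",o)
E
```

```text
Traceback (most recent call last):
  File "nst.py", line 6, in <module>
    print("t",s["time"],"finger nest x,y mm",(1e3*np.array([p@ex,p@ey])).round(2),"z",s["tool_pos"][2].round(4),"yaw",np.degrees(np.arctan2(T[1,1],T[0,1])).round(2),"F nest",(f@ex).round(2),(f@ey).round(2),s["force"][2].round(2),"w",s["grip_width"].round(4),"dq",abs(s["dq"]).max().round(3))
                                                                                                                                                                                                                                         ^^^^^^^^^^^^^^^^^^^^^
AttributeError: 'float' object has no attribute 'round'
```

View pics/p4.png

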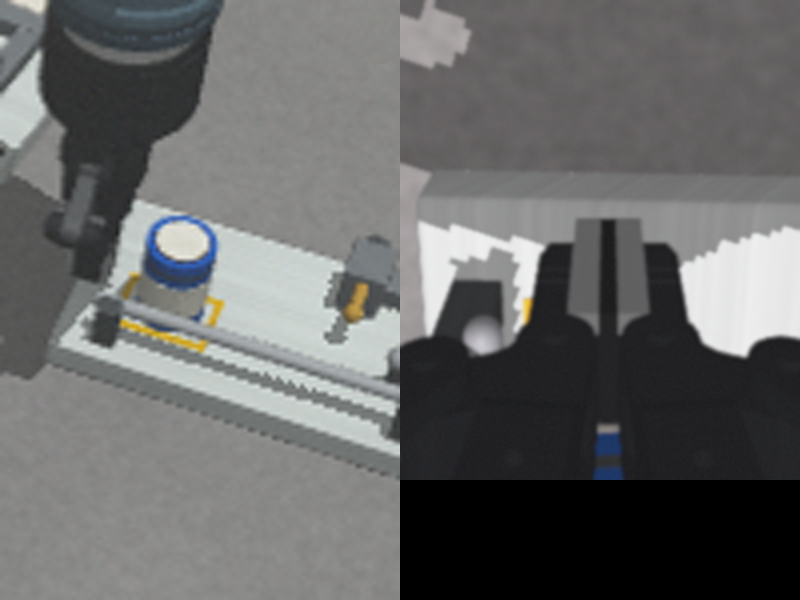

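play_rows(
  deltas="0 0 0.16 0 0; 0 0 0.32 0 0; 0 0 0.48 0 0; 0 0 0.6 0 0; 0 0 0.74 0 0; 0 0 0.88 0 0; 0 0 1.04 0 0; 0 0 1.2 0 0; 0 0 1.36 0 0; 0 0 1.5 0 0",
)

```text
time: 10.5
tool_pos: [0.5348, 0.1156, 0.2025]
tcp_rot: [-0.279, 1.551, 0.263]
force: [-1.0, 0.4, -0.1]
grip_width: 0.0002
```

```bash
sed -i 's/s\["grip_width"\].round(4)/round(float(s["grip_width"]),4)/' nst.py; python3 nst.py;  cat > pic.py <<'E'
import sys
from workcell import env
from h import *
o=np.zeros((600,800,3),np.uint8)
im,d=env.capture("scene"); o[:600,:400]=cv2.resize(im[170:290,390:470],(400,600),interpolation=cv2.INTER_CUBIC)
im,d=env.capture("top"); o[:600,400:800]=cv2.resize(im[105:255,150:250],(400,600),interpolation=cv2.INTER_CUBIC)
cv2.imwrite("pics/%s.png"%sys.argv[1],o)
E
python3 pic.py p5
```

```text
t 10.5 finger nest x,y mm [-53.21   4.15] z 0.2025 yaw 109.82 F nest -0.86 0.68 -0.08 w 0.0002 dq 0.084
```

View pics/p5.png

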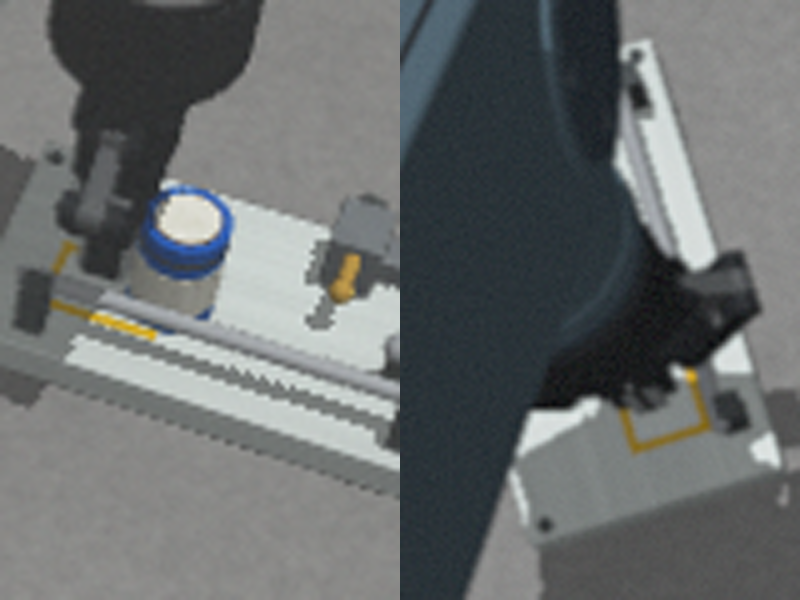

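play_rows(
  deltas="0.04 -0.01 0.14 0 0; 0.05 -0.02 0.28 0 0; 0.05 -0.03 0.42 0 0; 0.05 -0.04 0.56 0 0; 0.05 -0.05 0.7 0 0; 0.05 -0.06 0.84 0 0; 0.05 -0.07 0.98 0 0; 0.05 -0.08 1.12 0 0; 0.05 -0.08 1.24 0 0; 0.05 -0.08 1.32 0 0",
)

```text
time: 11.6
tool_pos: [0.5669, 0.1251, 0.2014]
tcp_rot: [-0.279, 1.551, 0.264]
force: [0.0, 0.0, 0.0]
grip_width: -0.0001
```

```bash
python3 nst.py
python3 - <<'E'
from workcell import env
from h import *
o=np.zeros((600,800,3),np.uint8)
c=env.get_calibration("scene")
im,d=env.capture("scene"); o=cv2.resize(im[170:290,390:500],None,fx=5,fy=5,interpolation=cv2.INTER_CUBIC)
cv2.imwrite("pics/p6.png",o)
hsv=cv2.cvtColor(im,cv2.COLOR_BGR2HSV)
E
```

```text
t 11.6 finger nest x,y mm [-19.65   2.38] z 0.2014 yaw 109.83 F nest 0.06 0.03 0.04 w -0.0001 dq 0.046
```

View pics/p6.png

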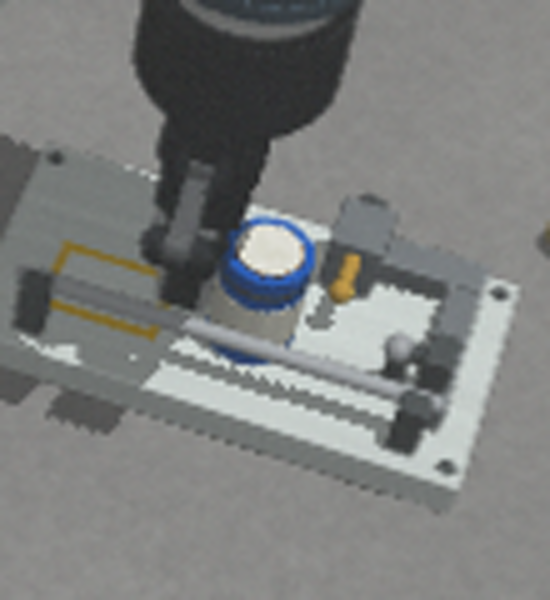

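Run:
```python
from workcell import env
from h import *
c=env.get_calibration("scene")
a=np.radians(19.3);ex=np.array([np.cos(a),np.sin(a)]);ey=np.array([-ex[1],ex[0]]);O=np.array([.5870,.1278])
for n,uv,z in [("can",(444.2,219.6),.068),("stop",(469.6,239.2),.04),("brass",(458.4,228),.04)]:
    p=onz(c,[uv],z)[0,:2]-O; print(n,p@ex,p@ey)
```

```text
can 0.008969933964816976 0.004249562178117888
stop 0.06634631395861167 -0.0004274658738919756
brass 0.03908382025905238 0.019031913994213053
```

play_rows(
  deltas="0 0 0.09 0 0; 0 -0.01 0.18 0 0; 0 -0.02 0.27 0 0; 0 -0.03 0.36 0 0; 0 -0.04 0.45 0 0; 0 -0.05 0.54 0 0; 0 -0.06 0.62 0 0; 0 -0.06 0.7 0 0; 0 -0.06 0.76 0 0; 0 -0.06 0.8 0 0",
)

```text
time: 12.65
tool_pos: [0.5863, 0.1304, 0.2014]
tcp_rot: [-0.279, 1.551, 0.264]
force: [-1.0, -1.5, -0.5]
grip_width: -0.0003
```

```bash
python3 nst.py
```

```text
t 12.65 finger nest x,y mm [0.37 1.06] z 0.2014 yaw 109.83 F nest -1.43 -1.1 -0.51 w -0.0003 dq 0.019
```

play_rows(
  deltas="0 0 0.02 0 0; 0 0 0.04 0 0; 0 0 0.06 0 0; 0 0 0.08 0 0; 0 0 0.1 0 0; 0 0 0.12 0 0; 0 0 0.14 0 0; 0 0 0.16 0 0; 0 0 0.18 0 0; 0 0 0.18 0 0",
)

```text
time: 13.65
tool_pos: [0.5908, 0.1321, 0.2014]
tcp_rot: [-0.279, 1.551, 0.264]
force: [-1.0, -0.6, 0.4]
grip_width: -0.0002
```

```bash
python3 nst.py
```

```text
t 13.65 finger nest x,y mm [5.19 1.14] z 0.2014 yaw 109.83 F nest -1.14 -0.21 0.43 w -0.0002 dq 0.001
```

play_rows(
  deltas="0 0 0.01 0 0; 0 0 0.02 0 0; 0 0 0.03 0 0; 0 0 0.04 0 0; 0 0 0.05 0 0; 0 0 0.06 0 0; 0 0 0.07 0 0; 0 0 0.08 0 0; 0 0 0.09 0 0; 0 0 0.09 0 0",
)

```text
time: 14.65
tool_pos: [0.593, 0.1329, 0.2015]
tcp_rot: [-0.279, 1.55, 0.264]
force: [-1.6, -0.5, 1.0]
grip_width: 0.0
```

```bash
python3 nst.py
```

```text
t 14.65 finger nest x,y mm [7.66 1.13] z 0.2015 yaw 109.83 F nest -1.66 0.02 1.0 w 0.0 dq 0.004
```

play_rows(
  deltas="0 0 0.01 0 0; 0 0 0.02 0 0; 0 0 0.03 0 0; 0 0 0.04 0 0; 0 0 0.05 0 0; 0 0 0.06 0 0; 0 0 0.07 0 0; 0 0 0.08 0 0; 0 0 0.08 0 0; 0 0 0.08 0 0",
)

```text
time: 15.65
tool_pos: [0.5951, 0.1336, 0.2016]
tcp_rot: [-0.279, 1.55, 0.264]
force: [-0.5, 0.0, -0.8]
grip_width: -0.0
```

```bash
python3 nst.py
python3 - <<'E'
from workcell import env
from h import *
c=env.get_calibration("scene")
im,d=env.capture("scene"); o=cv2.resize(im[170:290,390:500],None,fx=5,fy=5,interpolation=cv2.INTER_CUBIC)
cv2.imwrite("pics/p7.png",o)
E
```

```text
t 15.65 finger nest x,y mm [9.92 1.09] z 0.2016 yaw 109.82 F nest -0.51 0.18 -0.75 w -0.0 dq 0.002
```

View pics/p7.png

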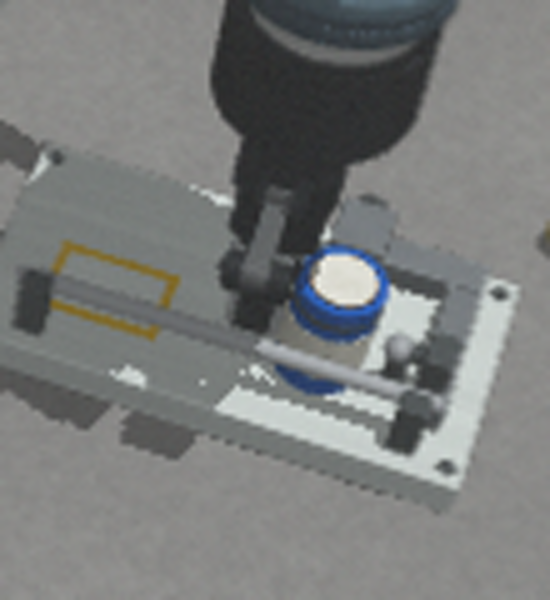

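play_rows(
  deltas="0 0 0.01 0 0; 0 0 0.02 0 0; 0 0 0.03 0 0; 0 0 0.04 0 0; 0 0 0.05 0 0; 0 0 0.06 0 0; 0 0 0.06 0 0; 0 0 0.06 0 0; 0 0 0.06 0 0; 0 0 0.06 0 0",
)

```text
time: 16.7
tool_pos: [0.5966, 0.1341, 0.2017]
tcp_rot: [-0.279, 1.549, 0.263]
force: [-0.3, -0.0, 0.2]
grip_width: 0.0001
```

```bash
python3 nst.py
python3 - <<'E'
from workcell import env
from h import *
c=env.get_calibration("scene")
im,d=env.capture("scene"); o=cv2.resize(im[170:290,390:500],None,fx=5,fy=5,interpolation=cv2.INTER_CUBIC)
cv2.imwrite("pics/p8.png",o)
a=np.radians(19.3);ex=np.array([np.cos(a),np.sin(a)]);ey=np.array([-ex[1],ex[0]]);O=np.array([.5870,.1278])
b7=cv2.imread("pics/p7.png"); b6=cv2.imread("pics/p6.png")
for n,b in (("6",b6),("7",b7),("8",o)):
    hsv=cv2.cvtColor(b,cv2.COLOR_BGR2HSV); m=cv2.inRange(hsv,(0,0,185),(25,60,255)); m=cv2.morphologyEx(m,cv2.MORPH_OPEN,np.ones((9,9)))
    for k in cv2.findContours(m,cv2.RETR_EXTERNAL,cv2.CHAIN_APPROX_NONE)[0]:
        if 1500<cv2.contourArea(k)<5000:
            r=cv2.fitEllipse(k); uv=(r[0][0]/5+390-.4,r[0][1]/5+170-.4); p=onz(c,[uv],.068)[0,:2]-O; print(n,r[0],r[1],(p@ex*1e3).round(2),(p@ey*1e3).round(2))
E
```

```text
t 16.7 finger nest x,y mm [11.65  1.08] z 0.2017 yaw 109.82 F nest -0.34 0.07 0.16 w 0.0001 dq 0.001
```

View pics/p8.png

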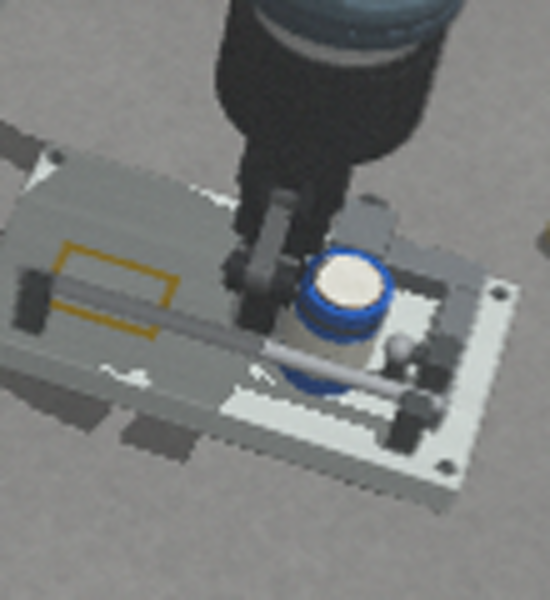

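```bash
cat > topm.py <<'E'
import sys
from workcell import env
from h import *
c=env.get_calibration("scene")
a=np.radians(19.3);ex=np.array([np.cos(a),np.sin(a)]);ey=np.array([-ex[1],ex[0]]);O=np.array([.5870,.1278])
for n in sys.argv[1:]:
    b=cv2.imread("pics/%s.png"%n)
    m=cv2.inRange(b,(150,165,175),(255,255,255)); m&=(b[...,2].astype(int)-b[...,0]>8).astype(np.uint8)*255
    for k in cv2.findContours(m,cv2.RETR_EXTERNAL,cv2.CHAIN_APPROX_NONE)[0]:
        if 1200<cv2.contourArea(k)<6000:
            r=cv2.fitEllipse(cv2.convexHull(k)); uv=(r[0][0]/5+390-.4,r[0][1]/5+170-.4); p=onz(c,[uv],.068)[0,:2]-O; print(n,np.round(r[0],1),np.round(r[1],1),(p@ex*1e3).round(2),(p@ey*1e3).round(2))
E
python3 topm.py p6 p7 p8
```

```text
p6 [270.9 250.5] [46.6 62.9] 8.26 3.67
p7 [344.7 280.1] [47.8 65.1] 38.52 0.11
p8 [349.1 281.6] [47.4 65.1] 40.25 0.02
```

play_rows(
  deltas="0 0 0.01 0 0; 0 0 0.01 0 0; 0 0 0.02 0 0; 0 0 0.02 0 0; 0 0 0.03 0 0; 0 0 0.03 0 0; 0 0 0.04 0 0; 0 0 0.04 0 0; 0 0 0.04 0 0; 0 0 0.04 0 0",
)

```text
time: 17.75
tool_pos: [0.5976, 0.1345, 0.2018]
tcp_rot: [-0.279, 1.549, 0.263]
force: [-0.5, 0.6, -0.2]
grip_width: 0.0002
```

```bash
python3 nst.py
```

```text
t 17.75 finger nest x,y mm [12.72  1.09] z 0.2018 yaw 109.82 F nest -0.25 0.74 -0.25 w 0.0002 dq 0.001
```

```bash
cat > sp.py <<'E'
import sys
from workcell import env
from h import *
im,d=env.capture("scene"); cv2.imwrite("pics/%s.png"%sys.argv[1],cv2.resize(im[170:290,390:500],None,fx=5,fy=5,interpolation=cv2.INTER_CUBIC))
E
python3 sp.py p9; python3 topm.py p9
```

```text
p9 [351.4 282.8] [47.5 64. ] 41.24 -0.26
```

play_rows(
  deltas="0 0 0.01 0 0; 0 0 0.01 0 0; 0 0 0.02 0 0; 0 0 0.02 0 0; 0 0 0.03 0 0; 0 0 0.03 0 0; 0 0 0.03 0 0; 0 0 0.03 0 0; 0 0 0.03 0 0; 0 0 0.03 0 0",
)

```text
time: 18.8
tool_pos: [0.5984, 0.1347, 0.2018]
tcp_rot: [-0.279, 1.549, 0.263]
force: [0.6, -0.6, -0.3]
grip_width: -0.0001
```

```bash
python3 nst.py; python3 sp.py p10; python3 topm.py p10
```

```text
t 18.8 finger nest x,y mm [13.5   1.08] z 0.2018 yaw 109.82 F nest 0.41 -0.76 -0.26 w -0.0001 dq 0.003
p10 [355.2 284.8] [47.5 64.5] 42.85 -0.68
```

play_rows(
  deltas="0 0 0.01 0 0; 0 0 0.01 0 0; 0 0 0.02 0 0; 0 0 0.02 0 0; 0 0 0.03 0 0; 0 0 0.03 0 0; 0 0 0.03 0 0; 0 0 0.03 0 0; 0 0 0.03 0 0; 0 0 0.03 0 0",
)

```text
time: 19.85
tool_pos: [0.5991, 0.135, 0.2018]
tcp_rot: [-0.279, 1.549, 0.263]
force: [-0.7, 0.1, 0.4]
grip_width: 0.0002
```

```bash
python3 nst.py; python3 sp.py p11; python3 topm.py p11
```

```text
t 19.85 finger nest x,y mm [14.24  1.09] z 0.2018 yaw 109.82 F nest -0.6 0.34 0.37 w 0.0002 dq 0.001
p11 [355.2 284.6] [47.1 65. ] 42.81 -0.58
```

play_rows(
  deltas="0 0 -0.03 0 0; 0 0 -0.1 0 0; 0 0 -0.25 0 0; 0 0 -0.5 0 0; 0 0 -0.8 0 0; 0 0 -1.1 0 0; 0 0 -1.4 0 0; -1 0 -1.6 0 0; -2 0 -1.6 0 0; -3 0 -1.6 0 0",
)

```text
time: 20.9
tool_pos: [0.5602, 0.1218, 0.2773]
tcp_rot: [-0.279, 1.55, 0.263]
force: [0.9, 0.0, 0.3]
grip_width: -0.0001
```

play_rows(
  deltas="-0.5 0 -1 0 0; -1 0 -2 0 0; -1.5 0 -3.5 0 0; -2 0 -5 0 0; -2 0 -5 0 0; -2 0 -5 0 0; -2 0 -5 0 0; -2 0 -5 0 0; -2 0 -5 0 0; -2 0 -5 0 0",
)

```text
time: 21.9
tool_pos: [0.4427, 0.0801, 0.3266]
tcp_rot: [-0.279, 1.551, 0.264]
force: [0.1, -0.1, 0.0]
grip_width: -0.0
```

```bash
python3 nst.py; python3 sp.py p12; python3 topm.py p12
python3 - <<'E'
from workcell import env
from h import *
o=np.zeros((600,800,3),np.uint8)
im,d=env.capture("top"); o[:600,:400]=cv2.resize(im[105:255,150:250],(400,600),interpolation=cv2.INTER_CUBIC)
c=env.get_calibration("wrist"); im,d=env.capture("wrist"); o[:300,400:]=cv2.resize(im,(400,300))
b=cv2.imread("pics/p12.png"); o[300:,400:675]=cv2.resize(b,(275,300))
cv2.imwrite("pics/p13.png",o)
E
```

```text
t 21.9 finger nest x,y mm [-151.7     1.04] z 0.3266 yaw 109.83 F nest 0.06 -0.12 0.04 w -0.0 dq 0.005
p12 [354.9 284.4] [46.6 65.5] 42.67 -0.52
```

View pics/p13.png

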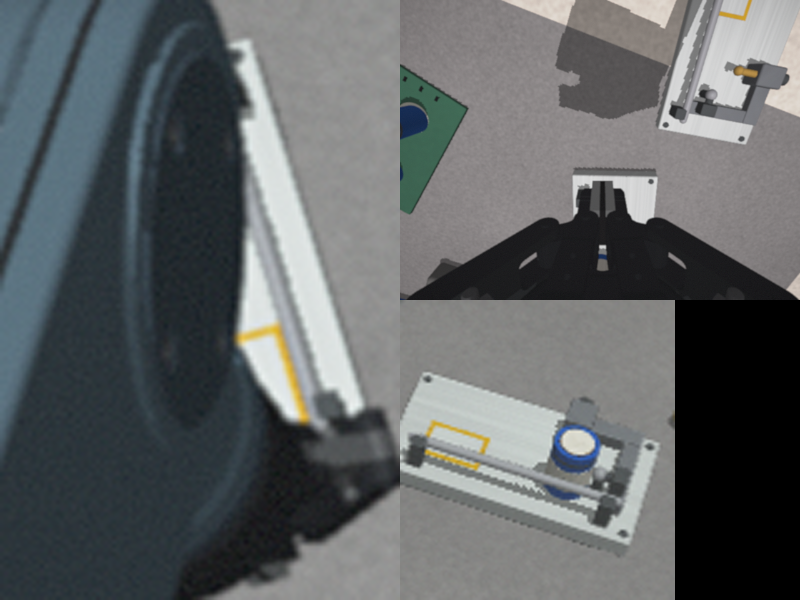

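View pics/p12.png

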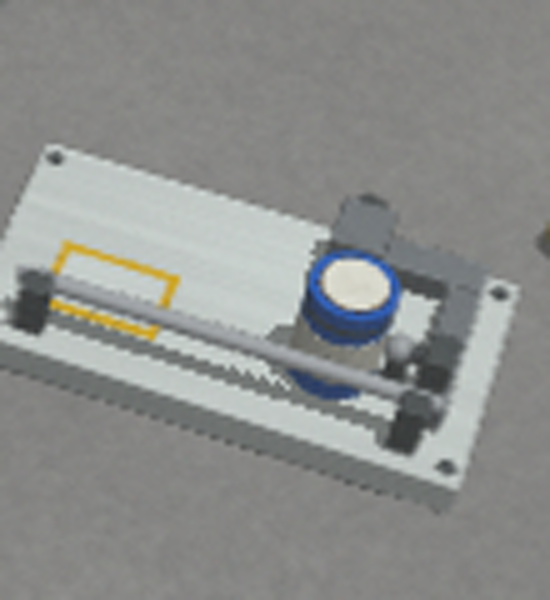

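play_rows(
  deltas="0 0 1 0 0; 0.5 0 2.5 0 0; 1 0 4 0 0; 2 0 5 0 0; 3 0 5 0 0; 4 0 5 0 0; 4.8 0 5 0 0; 5 0 5 0 0; 5 0 5 0 0; 5 0 5 0 0",
)

```text
time: 23.05
tool_pos: [0.5612, 0.1213, 0.203]
tcp_rot: [-0.279, 1.549, 0.263]
force: [0.1, -0.4, 0.7]
grip_width: -0.0
```

```bash
python3 nst.py
```

```text
t 23.05 finger nest x,y mm [-25.94   0.66] z 0.203 yaw 109.82 F nest -0.05 -0.39 0.74 w -0.0 dq 0.015
```

play_rows(
  deltas="0.05 0 0.3 0 0; 0.05 0 0.6 0 0; 0.05 0 0.9 0 0; 0.05 0 1.15 0 0; 0.05 0 1.35 0 0; 0.05 0 1.45 0 0; 0.05 0 1.5 0 0; 0.05 0 1.53 0 0; 0.05 0 1.55 0 0; 0.05 0 1.55 0 0",
)

```text
time: 24.05
tool_pos: [0.5976, 0.1344, 0.2018]
tcp_rot: [-0.279, 1.549, 0.263]
force: [0.0, 0.1, -0.1]
grip_width: 0.0001
```

```bash
python3 nst.py
```

```text
t 24.05 finger nest x,y mm [12.69  1.01] z 0.2018 yaw 109.82 F nest 0.05 0.12 -0.06 w 0.0001 dq 0.002
```

Now feel forward: 1.5 mm to about the earlier endpoint, then finer.

play_rows(
  deltas="0 0 0.01 0 0; 0 0 0.02 0 0; 0 0 0.03 0 0; 0 0 0.04 0 0; 0 0 0.05 0 0; 0 0 0.06 0 0; 0 0 0.06 0 0; 0 0 0.06 0 0; 0 0 0.06 0 0; 0 0 0.06 0 0",
)

```text
time: 25.05
tool_pos: [0.599, 0.1349, 0.2018]
tcp_rot: [-0.279, 1.549, 0.263]
force: [0.9, 0.3, 0.4]
grip_width: 0.0002
```

```bash
python3 nst.py
```

```text
t 25.05 finger nest x,y mm [14.17  1.04] z 0.2018 yaw 109.82 F nest 0.97 -0.02 0.43 w 0.0002 dq 0.002
```

play_rows(
  deltas="0 0 0.005 0 0; 0 0 0.01 0 0; 0 0 0.015 0 0; 0 0 0.02 0 0; 0 0 0.02 0 0; 0 0 0.02 0 0; 0 0 0.02 0 0; 0 0 0.02 0 0; 0 0 0.02 0 0; 0 0 0.02 0 0",
)

```text
time: 26.05
tool_pos: [0.5995, 0.1351, 0.2019]
tcp_rot: [-0.279, 1.549, 0.263]
force: [-0.3, 0.1, 0.9]
grip_width: -0.0003
```

```bash
python3 nst.py
```

```text
t 26.05 finger nest x,y mm [14.69  1.02] z 0.2019 yaw 109.82 F nest -0.26 0.23 0.87 w -0.0003 dq 0.002
```

play_rows(
  deltas="0 0 0.005 0 0; 0 0 0.01 0 0; 0 0 0.015 0 0; 0 0 0.015 0 0; 0 0 0.015 0 0; 0 0 0.015 0 0; 0 0 0.015 0 0; 0 0 0.015 0 0; 0 0 0.015 0 0; 0 0 0.015 0 0",
)

```text
time: 27.05
tool_pos: [0.5998, 0.1352, 0.2018]
tcp_rot: [-0.279, 1.549, 0.263]
force: [-0.6, -0.8, -0.3]
grip_width: 0.0003
```

```bash
python3 nst.py; python3 sp.py p14; python3 topm.py p14; python3 nst.py
```

```text
t 27.05 finger nest x,y mm [14.98  1.06] z 0.2018 yaw 109.82 F nest -0.83 -0.56 -0.34 w 0.0003 dq 0.001
p14 [355.8 284.8] [47.4 65.3] 43.06 -0.55
t 27.1 finger nest x,y mm [14.97  1.07] z 0.2018 yaw 109.82 F nest -0.97 -0.83 -0.93 w 0.0003 dq 0.001
```

play_rows(
  deltas="0 0 0.005 0 0; 0 0 0.01 0 0; 0 0 0.015 0 0; 0 0 0.015 0 0; 0 0 0.015 0 0; 0 0 0.015 0 0; 0 0 0.015 0 0; 0 0 0.015 0 0; 0 0 0.015 0 0; 0 0 0.015 0 0",
)

```text
time: 28.1
tool_pos: [0.6002, 0.1353, 0.2018]
tcp_rot: [-0.279, 1.549, 0.263]
force: [-1.8, -0.5, 0.0]
grip_width: 0.0003
```

```bash
python3 nst.py
```

```text
t 28.1 finger nest x,y mm [15.39  1.06] z 0.2018 yaw 109.82 F nest -1.87 0.11 0.0 w 0.0003 dq 0.002
```

play_rows(
  deltas="0 0 0.005 0 0; 0 0 0.01 0 0; 0 0 0.015 0 0; 0 0 0.015 0 0; 0 0 0.015 0 0; 0 0 0.015 0 0; 0 0 0.015 0 0; 0 0 0.015 0 0; 0 0 0.015 0 0; 0 0 0.015 0 0",
)

```text
time: 29.1
tool_pos: [0.6004, 0.1354, 0.2017]
tcp_rot: [-0.279, 1.549, 0.263]
force: [-2.7, -1.5, -0.1]
grip_width: 0.0
```

```bash
python3 nst.py; python3 sp.py p15; python3 topm.py p15; python3 nst.py
```

```text
t 29.1 finger nest x,y mm [15.54  1.06] z 0.2017 yaw 109.82 F nest -3.01 -0.54 -0.14 w 0.0 dq 0.002
p15 [357.6 284.1] [48.3 65. ] 43.61 0.01
t 29.15 finger nest x,y mm [15.57  1.1 ] z 0.2018 yaw 109.82 F nest -4.17 -0.66 0.96 w -0.0001 dq 0.002
```

play_rows(
  deltas="0 0 -0.02 0 0; 0 0 -0.04 0 0; 0 0 -0.1 0 0; 0 0 -0.3 0 0; 0 0 -0.6 0 0; 0 0 -1 0 0; 0 0 -1.4 0 0; -1 0 -1.6 0 0; -2 0 -1.6 0 0; -3 0 -1.6 0 0",
)

```text
time: 30.15
tool_pos: [0.5613, 0.1222, 0.2773]
tcp_rot: [-0.279, 1.55, 0.263]
force: [1.3, -0.4, -0.7]
grip_width: -0.0001
```

play_rows(
  deltas="-0.5 2 -1 0 0; -1 4 -2 0 0; -1.5 6 -3 0 0; -2 8 -4 0 0; -2 10 -4 0 0; -2 10 -4 0 0; -2 10 -4 0 0; -2 10 -4 0 0; -2 10 -4 0 0; -2 10 -4 0 0",
)

```text
time: 31.15
tool_pos: [0.3828, 0.3229, 0.3243]
tcp_rot: [-0.278, 1.551, 0.262]
force: [0.4, -0.4, 0.5]
grip_width: -0.0001
```

```bash
python3 nst.py; python3 sp.py p16; python3 topm.py p16
python3 - <<'E'
from workcell import env
from h import *
im,d=env.capture("top"); cv2.imwrite("pics/p17.png",im)
E
```

```text
t 31.15 finger nest x,y mm [-128.05  249.98] z 0.3243 yaw 109.71 F nest 0.27 -0.55 0.47 w -0.0001 dq 0.004
p16 [356.7 283.8] [47.2 65.3] 43.25 0.06
```

View pics/p16.png

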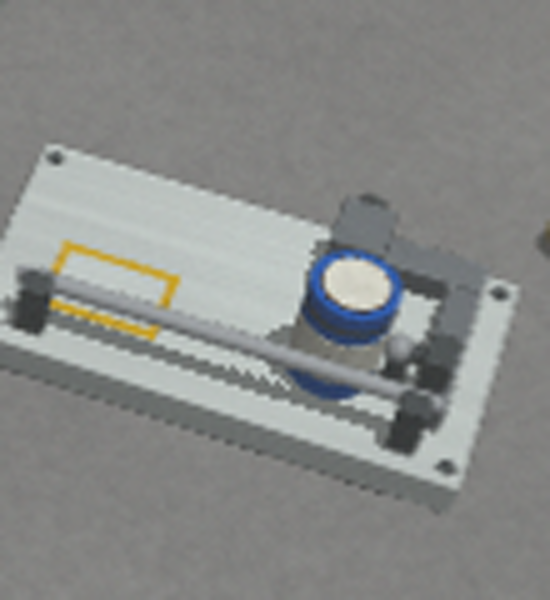

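View pics/p17.png

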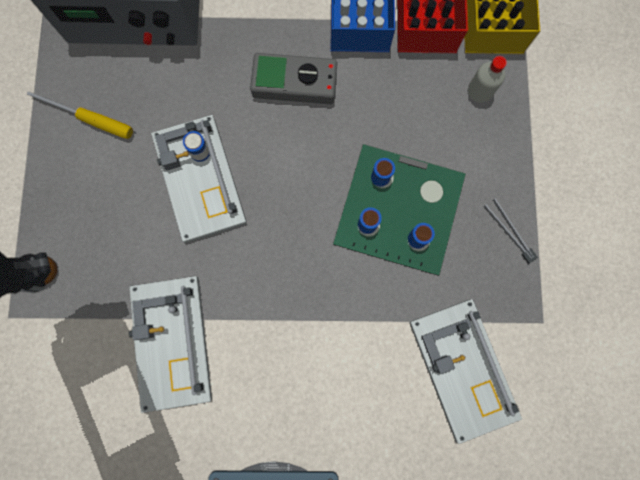

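Run:
```python
from workcell import env
print(env.hand_in())
```

```text
the job is handed in; nothing more can be done
None
```

I took the white-banded can from the board and set it upright on the landing of the farthest nest. I let go, then pushed it along the floor with the closed fingers, past the brass ball, until it reached the end stop. The job was handed in at about 31 s of the 61 s allowed.

- **Feel at the end stop:** On the first pass the push fell away past the ball but I could not clearly feel the stop. I went back and pressed gently. The push reached 3–4 N while the finger barely moved, so the can was at the stop and well under the 18 N limit.
- **Last pictures:** With the arm clear, the can stands upright at nest x of about 43 mm, y of about 0. The camera had put the seat at 42.7–43.7 mm. The three plain cans appear unmoved.
- **Not measured:** I could not read the resting forces on the rail, stop and ball separately. The can's position read anywhere from 42.7 to 43.3 mm between unloaded pictures, so small offsets below about 0.5 mm would not show.

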